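# Roll the reference cylinder into the test slot

## Task

Raise the lid of the grey test box to about 75 degrees and let go, watching for a good second that its stiff hinge holds it there by itself. Then pick up the grey plastic paddle and with it gently roll the white ceramic cylinder along the track into the box until it drops into the slot across the track, without the robot ever touching the cylinder. Finally stand the paddle upright on the bench clear of the fixture, leaving the lid up, the cylinder resting in the slot and the other things on the bench undisturbed.

Things in the scene. Friction and masses are not known exactly. Their poses are not given: they have to be found in the camera images.
- rig: Fixed fixture: a level track ending in a grey metal test box, box end to the robot's left. Origin at bench height on the track's centre line; x along the track towards the box, y across, z up. Black deck x -200 to 209 mm, top z 30 mm, 68 mm wide between two aluminium extrusions (y 34 to 54 mm either side, 50 mm high); the end at x -200 is open.
- slot (a point): Middle of the slot, at deck-top level (rig x 130, y 0, z 30 mm), axes as the rig's. An 18 mm wide gap across the whole track; the cylinder sinks about 2.8 mm into it, resting on both edges (axis then about 13.2 mm above this point). The deck goes on 70 mm beyond: a push too hard or too far rolls the cylinder past it.
- lid (a joint): Angle of the box's lid in rad: 0 closed, grows as it opens, end stop 1.75; may start slightly open. Friction hinge of about 0.35 N m: it stays where it is left (lid 200 g, 164 mm long, 116 wide, 6 thick; 3 to 4 N at the handle move it).
- lid_handle (a point): Grip point of the lid's handle: a black tab standing 38 mm up from the lid near its free edge, 12 mm wide across the track, 16 mm along it. The point is 11 mm below the tab's top, 27 mm above the lid's face; lid shut: rig x 68, z 119 mm. It moves and tilts with the lid, 150 mm along the lid and 30 mm along its normal from the hinge axis.
- lid_hinge (a point): Middle of the lid's hinge axis (rig x 218, y 0, z 89 mm), axes as the rig's; the axis lies along y, and the handle rises and swings towards +x as the lid opens.
- box_mouth (a point): Middle of the open mouth of the box at deck-top level (rig x 50, y 0, z 30 mm), axes as the rig's. Side walls run from here 170 mm along +x, inner faces at y +-47 mm, tops at rig z 85 mm; end wall at rig x 210 to 218 mm. The shut lid (top at z 92 mm) roofs it, so a held paddle can follow the cylinder inside only with the lid up.
- roller: White ceramic cylinder, 32 mm diameter, 64 mm long, about 110 g, lying across the track on the deck, between its open end and the box, free to roll. Origin at its middle, on its axis (46 mm above the bench on the deck); its y axis is the cylinder axis, x and z turn as it rolls.
- paddle: Free-standing grey plastic paddle, about 120 g. Origin at the centre of its underside, z up the stem, +x the pushing direction. Foot 44 mm (x) by 48 (y), 8 thick; blade at the front 6 mm thick, 48 wide (y), up to z 45 mm, pushing face at x +22 mm; stem on the origin, 14 mm (x) by 18 (y), up to z 125 mm, free to grip above z 50 mm. Stands on the bench in one of three places.
- divider: Bystander: power divider on a round brass foot (44 mm), black body with three brass ports, about 78 mm high. Origin under its foot's centre.
- motor: Bystander: small black and aluminium stepper motor, 42 mm square, 40 mm high, shaft up to 62 mm. Origin under its centre.
- sensor: Bystander: upright grey power sensor, 32 mm diameter, 78 mm high, beside the track. Origin under its centre.
- attenuator: Bystander: aluminium attenuator block, 36 mm square, 56 mm high with its port, beside the track. Origin under its centre.
- wrench: Bystander: wrench 130 mm long lying beside the track. Origin under its middle.
- samples: Bystander: open clear plastic sample tray 90 by 120 mm, 30 mm high, at the left. Origin under its centre.
Mind the look-alikes: they are no part of the job. Of the things that look like the paddle, take the one that is nearest to the robot's base at the start. What is shaped like the roller but purple is not meant.

How it is judged:
On the way, in this order (a step that is already met when the one before it is completed fails the run):
1. the lid stands by itself between 65 and 86 degrees, touched by nothing, for a second (value of joint lid between 1.13 and 1.5 rad and contact force between each of the fingers, the arm and rig below 0.05 N and velocity of joint lid between -0.05 and 0.05 rad/s), for 1 s.
2. the paddle is held by the fingers and lifted off the bench (height (world z) of paddle above 0.02 m and contact force between the fingers and paddle above 0.5 N), for 0.1 s.
3. with the held paddle close behind it, the cylinder has been rolled at least 30 mm towards the slot (distance of roller from where it was at the start of the episode above 0.03 m and horizontal distance between paddle and roller below 0.08 m and x of paddle in the frame of slot below -0.02 m and contact force between the fingers and paddle above 0.5 N), for 0.04 s.
At the end, for the whole second after the job is handed in: The cylinder lies at rest in the slot (within 4 mm along the track of its middle, sunk into it, square to the track within 0.15 rad), the lid stands at 1.13 to 1.5 rad (65 to 86 degrees), and the paddle stands upright (within 0.1 rad), released and at rest, on the bench itself (x of roller in the frame of slot between -0.004 and 0.004 m and z of roller in the frame of slot between 0.01 and 0.0146 m and angle between the y axis of roller and the y axis of rig, either way round below 0.15 rad and linear speed of each of roller, paddle below 0.02 m/s and value of joint lid between 1.13 and 1.5 rad and angle between paddle's own z axis and vertical below 0.1 rad and height (world z) of paddle below 0.006 m); the robot touches nothing.
It fails at once if the robot touches the cylinder (contact force between any of the fingers, the arm and roller above 0.3 N).
It fails at once if the cylinder is knocked along faster than 0.35 m/s (linear speed of roller above 0.35 m/s).
It fails at once if a bystander is pushed more than 25 mm (distance of any of divider, motor, sensor, attenuator, wrench, samples from where it was at the start of the episode above 0.025 m).
It also fails if it takes over 72 s, if anything falls off the work surface, if the arm or the gripper's body presses on something with over 40 N, if the wrist force passes 120 N, or if a joint passes its speed limit or range.

## Robot

A 7-joint arm with a two-finger parallel gripper is mounted at the origin on the work surface. World frame = base frame: x ahead of the robot, y to its left, z up, the work surface at z = 0. Lengths are in m, angles in rad, forces in N, time in s.
With the tool pointing down it reaches from about 0.4 to 0.85 m from the base axis. Payload 10.4 kg.
Tool frame: the origin (TCP) lies midway between the tips of the shut fingers; the grasp point (between the pads) lies 19 mm behind it (manip.hold_point_z is the distance from the TCP to the grasp point, in m); z points along the fingers, y is the line along which they close (so a half turn about z gives the same grasp; the last joint's range is limited). The gripper opens to 85 mm and grips with 20 to 120 N. Pads are 22 mm wide; open, the fingers measure 114 mm over their backs; the gripper's body (76 mm by 85 mm) begins 54 mm behind the grasp point. The pads swing forward as they close: fully open they stand 13 mm farther back than shut.
Start: joints at [1.206, 0.332, -0.065, 1.46, 0.022, 1.35, -0.088], TCP at [0.21, -0.589, 0.231] pointing down, gripper open.
Joint ranges: [-2.6, 2.6], [-0.5, 2.12], [-1.47, 1.34], [0.16, 2.42], [-1.27, 4.41], [0.06, 2.06], [-2.6, 2.6]. Speed limits (rad/s): [2.22, 2.22, 2.79, 2.79, 3.14, 3.14, 3.14].

## Interface

Orientations are given as a unit quaternion [x, y, z, w].
In Python, from workcell import manip, eyes, job gives the robot as it stands.
- The arm moves only by the shell command python3 -m crank 'ROWS' [FORCE]. ROWS is JSON, a list that holds one entry, the list of rows, each a list of 7 numbers: the finger opening in cm, from 0 to 8.54, then the shift along the world's x, y, z in cm, then the turn, a rotation vector about the world's x, y, z in degrees. In form: [[[hand, x, y, z, ax, ay, az], ...]]. A call has 1 to 20 rows; each row shifts and turns the commanded pose from where the row before left it; what a row does not reach is not made up. A row lasts 1/8 s, in which the tool goes at most 62.5 mm and 10.7 degrees, less where a joint would pass 70% of its speed; a pose out of reach is approached as far as the arm can. A call with a gripper value outside its range is refused whole. The fingers move at their own pace and stop on an object; FORCE is the grip in N (left out, the last holds). Time passes only in rows, so rows that do not move let the fingers close. It gives the time, the measured TCP pose, the force, the opening and the grip force at its end, in the units of the state.
- manip.get_obs(): the state, without advancing time (a new reading comes with each control period).
- eyes.camera(name): name is "scene" or "top" or "wrist"; returns (picture, depth): 420x560x3 uint8, red, green, blue; 420x560 float32, m along the optical axis (not along the pixel's ray), 0 where there is no reading.
- eyes.camera_params(name): a dict with "fx", "fy", "cx", "cy" (pixels), "world_from_camera" (4x4, takes a point from camera to world coordinates); the wrist camera has in their place "hand_eye" (4x4, takes a point from camera to tool coordinates, whose origin is the TCP and whose axes are the flange's). Camera axes: x right, y down, z forward; pixel columns grow to the right and rows downward; lengths in m; the calibration is good to about 2 mm. A picture is of the moment at which its call begins: read the wrist's pose just before it. camera_params takes no time and is no camera call.
- job.hand_in(): hands the job in; it is judged then, once.
The state is a dict: "clock": time; "joint_pos": joint angles; "joint_velocities": joint speeds; "tau": joint torques, N m; "position": TCP position; "ee_rot": TCP orientation; "ft_force": force on the tool from outside, world axes, zero at the start; "torque": the same for the moment, N m; "grip_width": opening from 0.0 (shut) to 1.0 (fully open); "grasp_force": force on a finger pad.
Only numpy, scipy, OpenCV 4.12 (cv2) and the standard library are available. Lean on these libraries where they do the work, as an engineer would, in place of code of your own. Each camera call takes 0.05 s, during which the arm holds its last target. There are 200 camera calls.

## Working session

There is one attempt and no reset: what is moved stays moved. The work goes in short steps, Python scripts to look and compute and a shell command to move; the robot and the scene stay as the last step left them, time stands still between calls to the robot, and variables do not carry over. Pictures are saved under pics/ and viewed, at most 10 in all, crops included, and the job is handed in when it is done.

```bash
mkdir -p pics; ls; cat > h.py <<'E'
import numpy as np,cv2
from workcell import manip,eyes,job
def grab(n):
    p,d=eyes.camera(n); np.savez('/tmp/%s.npz'%n,p=p,d=d); return p,d
def pts(n,d,c=None):
    k=eyes.camera_params(n); v,u=np.indices(d.shape)
    P=np.stack([(u-k['cx'])/k['fx']*d,(v-k['cy'])/k['fy']*d,d,np.ones_like(d)],-1)
    return (P@np.array(k['world_from_camera']).T)[...,:3]
E
python3 - <<'E'
from h import *
for n in('top','scene'):
    p,d=grab(n); cv2.imwrite('pics/%s0.png'%n,p[...,::-1])
    k=eyes.camera_params(n);print(n,k)
print(manip.get_obs(),manip.hold_point_z)
E
```

```text
pics
top {'fx': 398.1786239509379, 'fy': 398.1786239509379, 'cx': 274.5739546241218, 'cy': 209.22596020479122, 'world_from_camera': array([[-0.00885398, -0.98756882,  0.15693767,  0.36397154],
       [-0.9997988 ,  0.01156784,  0.01638763,  0.0841529 ],
       [-0.01799934, -0.156761  , -0.98747254,  1.32447781],
       [ 0.        ,  0.        ,  0.        ,  1.        ]])}
scene {'fx': 474.20941627327903, 'fy': 474.20941627327903, 'cx': 279.74545513065755, 'cy': 199.92678159605768, 'world_from_camera': array([[-0.40113832,  0.76990344, -0.49632321,  1.17742205],
       [ 0.91593199,  0.34452404, -0.20584405,  0.34571985],
       [ 0.01251523, -0.53717025, -0.84338099,  1.14625086],
       [ 0.        ,  0.        ,  0.        ,  1.        ]])}
{'clock': 0.1, 'joint_pos': array([ 1.20639639,  0.33280302, -0.0646942 ,  1.46083472,  0.02160584,
        1.34990089, -0.08850344]), 'joint_velocities': array([-8.06412055e-04, -3.17470274e-03, -1.65626265e-03, -1.80646740e-03,
        3.99987122e-05,  3.53801528e-04,  1.37108662e-03]), 'tau': array([ 1.67738974e-03, -6.26748419e+01,  4.94530855e-02, -3.92437077e+01,
        1.62657921e-02,  6.98138014e-03, -1.25354363e-04]), 'position': array([ 0.20937287, -0.58854099,  0.23060981]), 'ee_rot': array([ 9.85430973e-01,  1.70074708e-01, -1.37463402e-04, -6.09902496e-04]), 'ft_force': array([-0.24855336,  0.06148152,  0.30443283]), 'torque': array([-0.05086552, -0.01253975, -0.00211125]), 'grasp_force': 0.0, 'grip_width': 1.0008322481064564} 0.0187
```

View pics/top0.png

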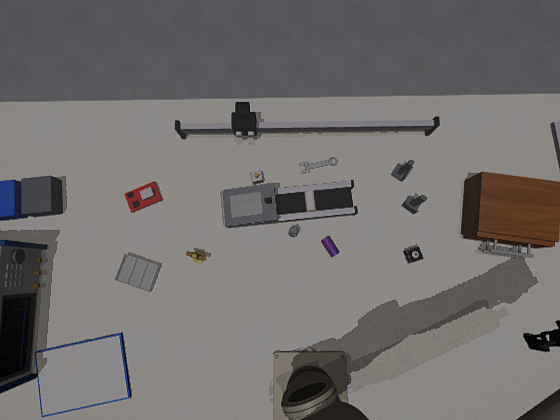

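View pics/scene0.png

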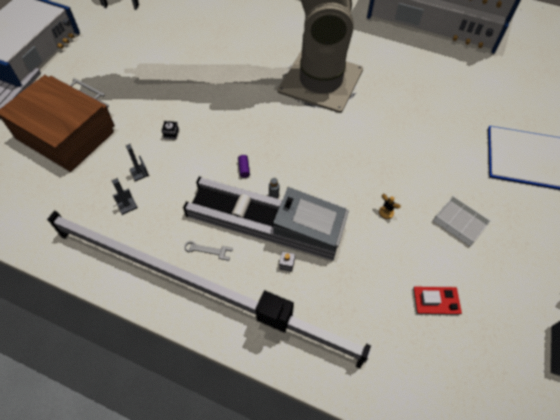

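Top view: lid/box at about (250,205), handle (268,200), roller at (309,200), open track end at (355,197). Two grey paddles stand at (415,203) and (402,168), the lower one nearer the base. Divider is at (198,256), sensor (294,230), attenuator (257,176) and motor (413,254). The purple look-alike is at (330,246).

```bash
python3 - <<'E'
from h import *
z=np.load('/tmp/top.npz');p,d=z['p'],z['d'];W=pts('top',d)
v,u=np.indices(d.shape)
def reg(u0,u1,v0,v1,zl,zh):
    m=(u>=u0)&(u<=u1)&(v>=v0)&(v<=v1)&(W[...,2]>zl)&(W[...,2]<zh); return W[m],m
def rect(q): 
    r=cv2.minAreaRect((q[:,:2]*1000).astype(np.float32)); return np.round(r[0],1),np.round(r[1],1),round(r[2],1),np.round(np.median(q[:,2])*1000,1),len(q)
for nm,a in dict(extr=(282,358,176,222,.043,.058),lid=(215,285,180,232,.08,.1),deckbright=(282,358,176,222,.02,.04),handle=(255,285,190,210,.11,.15),
  padA=(400,430,188,216,.08,.14),padAlow=(400,430,188,216,.03,.07),padB=(388,416,155,184,.08,.14),padBlow=(388,416,155,184,.03,.07),sensor=(284,304,220,240,.06,.09),att=(248,266,168,184,.03,.065),motor=(400,426,242,266,.03,.07),bench=(440,460,280,300,-.1,.1),purple=(318,342,232,260,.015,.05)).items():
    q,m=reg(*a)
    if len(q)>3: print(nm,rect(q))
# roller bright
g=p.min(-1); m=(g>130)&(u>282)&(u<358)&(v>188)&(v<214); q=W[m&(W[...,2]<.075)]
print('roller',rect(q),np.percentile(q[:,2],[5,50,95]))
# extr: fit two lines
q,m=reg(282,358,176,222,.043,.058)
lab,cc=cv2.connectedComponents(m.astype(np.uint8))
for i in range(1,lab):
    r=W[cc==i]
    if len(r)>40: print(rect(r),cv2.fitLine((r[:,:2]*1000).astype(np.float32),cv2.DIST_HUBER,0,.01,.01).ravel())
cv2.imwrite('pics/c.png',cv2.resize(p[150:250,210:430,::-1],None,fx=3.6,fy=3.6,interpolation=cv2.INTER_CUBIC))
E
```

```text
extr (array([595.5, -35. ]), array([109.9, 244. ]), 5.1, np.float64(49.2), 1017)
lid (array([574.3, 186.8]), array([116.5, 172. ]), 5.4, np.float64(95.2), 620)
deckbright (array([585.7, -35.9]), array([ 90.3, 244.5]), 5.3, np.float64(29.2), 1281)
handle (array([585.4, 132.3]), array([65. , 65.1]), 89.9, np.float64(114.6), 332)
padA (array([ 583.9, -349.7]), array([18.7, 14.4]), 51.0, np.float64(118.3), 65)
padAlow (array([ 569.7, -338.3]), array([42. , 32.3]), 19.2, np.float64(43.1), 79)
padB (array([ 695.7, -318.3]), array([14. , 19.3]), 52.3, np.float64(121.2), 55)
padBlow (array([ 691.4, -324.5]), array([29.3, 46.1]), 53.8, np.float64(43.8), 59)
sensor (array([498.1,  45.8]), array([16. , 23.9]), 88.7, np.float64(75.5), 37)
att (array([680.8, 165.3]), array([34.8, 35.6]), 13.5, np.float64(39.7), 115)
motor (array([ 417.2, -340.2]), array([42.6, 44.4]), 17.2, np.float64(38.9), 187)
bench (array([ 303. , -460.9]), array([70.9, 64.1]), 89.1, np.float64(-1.4), 437)
purple (array([446.2, -73.2]), array([63.3, 31.6]), 31.5, np.float64(28.3), 191)
roller (array([593.2, -50. ]), array([ 88.1, 252. ]), 2.3, np.float64(49.3), 323) [-0.00399178  0.04933973  0.06284464]
(array([595.5, -35. ]), array([109.9, 244. ]), 5.1, np.float64(49.2), 1016) [ 4.7862563e-01 -8.7801909e-01  5.9173492e+02 -2.9852530e+01]
```

View pics/c.png

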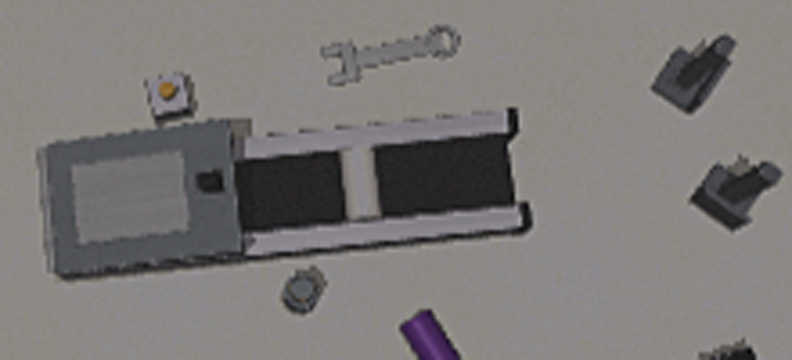

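Crop: paddle A has its stem top at crop (768,172) and a dark face towards lower left. The open deck shows the white roller across the track at crop (360,185), and the handle is at (210,180). The rig axis is about 95.3° in world. I'll move above the track and take a close wrist look.

```bash
python3 -m crank '[[[8.5,2.9,4.75,1.3,0,0,5.8],[8.5,2.9,4.75,1.3,0,0,5.8],[8.5,2.9,4.75,1.3,0,0,5.8],[8.5,2.9,4.75,1.3,0,0,5.8],[8.5,2.9,4.75,1.3,0,0,5.8],[8.5,2.9,4.75,1.3,0,0,5.8],[8.5,2.9,4.75,1.3,0,0,5.8],[8.5,2.9,4.75,1.3,0,0,5.8],[8.5,2.9,4.75,1.3,0,0,5.8],[8.5,2.9,4.75,1.3,0,0,5.8],[8.5,2.9,4.75,1.3,0,0,5.8],[8.5,2.9,4.75,1.3,0,0,5.8],[8.5,2.9,4.75,1.3,0,0,6],[8.5,0,0,0,0,0,0],[8.5,0,0,0,0,0,0]]]'
cat >> h.py <<'E'
from scipy.spatial.transform import Rotation as R
def wpts():
    o=manip.get_obs(); p,d=grab('wrist'); k=eyes.camera_params('wrist')
    T=np.eye(4);T[:3,:3]=R.from_quat(o['ee_rot']).as_matrix();T[:3,3]=o['position'];M=T@np.array(k['hand_eye'])
    v,u=np.indices(d.shape)
    P=np.stack([(u-k['cx'])/k['fx']*d,(v-k['cy'])/k['fy']*d,d,np.ones_like(d)],-1)@M.T
    return p,d,P[...,:3],o
def rect(q): 
    r=cv2.minAreaRect((q[:,:2]*1000).astype(np.float32)); return np.round(r[0],1),np.round(r[1],1),round(r[2],1),'z',np.round(np.percentile(q[:,2],[5,50,95])*1000,1),len(q)
def comps(W,m,n=60):
    k,c=cv2.connectedComponents(m.astype(np.uint8))
    for i in range(1,k):
        if (c==i).sum()>n:
            v,u=np.nonzero(c==i); print('  px',u.min(),u.max(),v.min(),v.max(),rect(W[c==i]))
E
python3 - <<'E'
from h import *
p,d,W,o=wpts(); print(o['position'],o['ee_rot'],o['joint_pos'],eyes.camera_params('wrist'))
np.save('/tmp/W.npy',W)
cv2.imwrite('pics/w1.png',p[...,::-1])
z=W[...,2]
for nm,a,b in(('bench',-.01,.01),('deck',.025,.035),('extr',.046,.056),('lid',.085,.105),('handle',.118,.15),('roller',.057,.07)):
    print(nm); comps(W,(z>a)&(z<b)&(d>0),150)
E
```

```text
clock: 1.98
position: [0.5865, 0.0283, 0.3997]
ee_rot: [0.675, 0.738, -0.0, -0.0]
ft_force: [-0.2, 0.1, -0.3]
grip_width: 0.995
grasp_force: 0.0
[0.58646017 0.02833887 0.39971006] [ 6.74534216e-01  7.38243418e-01 -3.74813075e-04 -3.25697776e-04] [ 0.41553633  0.29321874 -0.71682762  1.22271307  0.19236332  1.69378638
 -0.16592783] {'fx': 308.39408518759075, 'fy': 308.39408518759075, 'cx': 276.02004070653356, 'cy': 206.78939618996188, 'hand_eye': array([[-7.56486321e-04, -9.52078518e-01, -3.05852779e-01,
         7.83888550e-02],
       [ 9.99999322e-01, -4.49557836e-04, -1.07395280e-03,
         4.67710419e-04],
       [ 8.84988879e-04, -3.05853385e-01,  9.52078213e-01,
        -1.43381259e-01],
       [ 0.00000000e+00,  0.00000000e+00,  0.00000000e+00,
         1.00000000e+00]])}
bench
  px 0 466 0 378 (array([ 433.5, -112.4]), array([888.3, 746.3]), 3.6, 'z', array([-0.8,  0.8,  2.6]), 119334)
  px 496 546 0 17 (array([938.5, 284.3]), array([74.4, 23.1]), 4.2, 'z', array([-1.4,  0.1,  1.7]), 564)
  px 419 525 67 318 (array([938. , -37.9]), array([ 76. , 483.9]), 0.1, 'z', array([-1
[... 787 characters left out ...]
 , 50.7, 52.9]), 2007)
lid
  px 232 324 0 42 (array([572.2, 210.3]), array([115.9,  48.4]), 5.0, 'z', array([ 98.3, 101.7, 104.5]), 3072)
  px 410 489 17 296 (array([843.8,  30.4]), array([ 58.2, 415.7]), 4.8, 'z', array([ 85.1,  86.2, 100.1]), 2880)
handle
  px 465 535 8 82 (array([846.7, 200.1]), array([65.2, 75.8]), 0.7, 'z', array([122.6, 137.6, 144.5]), 2989)
  px 234 322 98 111 (array([581.5, 110.1]), array([115.6,  15.2]), 5.1, 'z', array([118.1, 119.1, 125.4]), 720)
roller
  px 403 454 76 280 (array([830.4,   6.1]), array([ 16.9, 331.7]), 2.7, 'z', array([57.5, 63.4, 69.5]), 916)
  px 259 298 176 191 (array([593.4,  -9.4]), array([63., 25.]), 5.3, 'z', array([57.7, 61.3, 63.5]), 578)
```

View pics/w1.png

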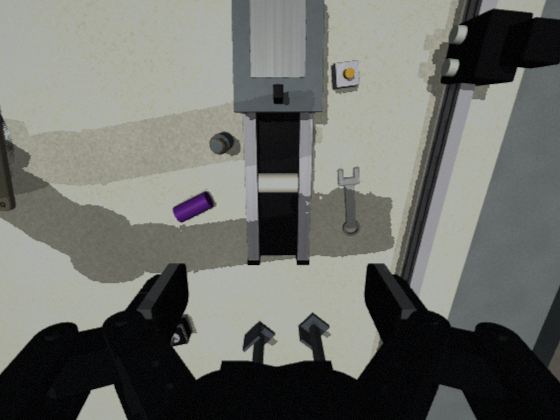

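Wrist view: roller at px (278,183), lid edge at row 110 with handle tab at (278,93), paddles at (258,335) and (315,330). Rig origin ≈ (587.7, 49.7) mm, yaw 95.3°, and the lid starts about 10° open.

```bash
cat >> h.py <<'E'
a=np.deg2rad(95.3); EX=np.array([np.cos(a),np.sin(a),0]); EY=np.array([-EX[1],EX[0],0]); O=np.array([.5877,.0497,0])
def rig(x,y,z): return O+EX*x+EY*y+np.array([0,0,z])
def inrig(P): Q=P-O; return np.stack([Q@EX,Q@EY,Q[...,2]],-1)
E
python3 - <<'E'
from h import *
W=np.load('/tmp/W.npy');p=np.load('/tmp/wrist.npz')['p'];Q=inrig(W)
m=(abs(Q[...,1])<.058)&(Q[...,0]>.06)&(Q[...,0]<.21)&(Q[...,2]>.085)&(Q[...,2]<.13)
q=Q[m]; c=np.polyfit(q[:,0],q[:,2],1); r=q[:,2]-np.polyval(c,q[:,0]); q=q[abs(r)<.004];c=np.polyfit(q[:,0],q[:,2],1)
print('theta',np.rad2deg(np.arctan(-c[0])),'z at hinge',np.polyval(c,.218)*1e3,'edge y',np.percentile(q[:,1],[1,99])*1e3)
h=(Q[...,2]>np.polyval(c,Q[...,0])+.012)&(abs(Q[...,1])<.04)&(Q[...,0]>.04)&(Q[...,0]<.13)
print('handle',h.sum(),np.percentile(Q[h],[5,50,95],axis=0)*1e3)
o=manip.get_obs();th0=np.arctan(-c[0])
f=lambda t:rig(.218-.150*np.cos(t)+.014*np.sin(t),0,.089+.150*np.sin(t)+.014*np.cos(t))
g=f(th0); n=EX*np.sin(th0)+np.array([0,0,np.cos(th0)])
print('tcp grasp',g,'pre(+60mm)',g+.06*n,'delta',(g+.06*n-o['position'])*100,'down',-6*n)
Rt=R.from_matrix(np.stack([EX*-1,EY*-1,[0,0,-1]],1)) if 0 else None
M=R.from_quat(o['ee_rot']).as_matrix(); print('tool x,y',M[:,0],M[:,1],'EY',EY)
t=th0+np.deg2rad(4)*np.arange(18)
P=np.array([f(x) for x in t]);print(np.round(np.c_[np.rad2deg(t[1:]),np.diff(P,axis=0)*100],2),4*EY)
E
```

```text
theta 8.990124944651136 z at hinge 93.60869598970494 edge y [-56.15702214  56.83753332]
handle 1110 [[ 57.23545359  -1.64439167 153.05848445]
 [ 57.23545359   2.41154379 543.08884428]
 [ 78.19138639   2.41154379 543.08884428]]
tcp grasp [0.58104651 0.12142245 0.12626765] pre(+60mm) [0.58018046 0.13075822 0.18553057] delta [ -0.61532269  10.32252694 -21.43593125] down [ 0.08660531 -0.93357693 -5.92629173]
tool x,y [-8.86427605e-02  9.96063331e-01 -5.49562299e-04] [ 9.96063226e-01  8.86423284e-02 -7.66298786e-04] EY [-0.9957247  -0.09237059  0.        ]
[[ 1.299e+01 -3.000e-02  2.900e-01  1.010e+00]
 [ 1.699e+01 -3.000e-02  3.600e-01  9.900e-01]
 [ 2.099e+01 -4.000e-02  4.300e-01  9.600e-01]
 [ 2.499e+01 -5.000e-02  5.000e-01  9.300e-01]
 [ 2.899e+01 -5.000e-02  5.600e-01  8.900e-01]
 [ 3.299e+01 -6.000e-02  6.200e-01  8.500e-01]
 [ 3.699e+01 -6.000e-02  6.800e-01  8.000e-01]
 [ 4.099e+01 -7.000e-02  7.300e-01  7.500e-01]
 [ 4.499e+01 -7.000e-02  7.800e-01  7.000e-01]
 [ 4.899e+01 -8.000e-02  8.300e-01  6.400e-01]
 [ 5.299e+01 -8.000e-02  8.700e-01  5.800e-01]
 [ 5.699e+01 -8.000e-02  9.100e-01  5.200e-01]
 [ 6.099e+01 -9.000e-02  9.400e-01  4.600e-01]
 [ 6.499e+01 -9.000e-02  9.700e-01  3.900e-01]
 [ 6.899e+01 -9.000e-02  1.000e+00  3.200e-01]
 [ 7.299e+01 -9.000e-02  1.020e+00  2.500e-01]
 [ 7.699e+01 -1.000e-01  1.030e+00  1.800e-01]] [-3.98289879 -0.36948235  0.        ]
```

```bash
python3 -m crank '[[[6,-0.15,2.58,-5.36,-2.24,-0.2,0],[6,-0.15,2.58,-5.36,-2.24,-0.2,0],[6,-0.15,2.58,-5.36,-2.24,-0.2,0],[6,-0.15,2.58,-5.36,-2.24,-0.2,0],[4,0.03,-0.31,-1.98,0,0,0],[4,0.03,-0.31,-1.98,0,0,0],[4,0.03,-0.31,-1.98,0,0,0],[4,0,0,0,0,0,0],[0.5,0,0,0,0,0,0],[0.5,0,0,0,0,0,0],[0.5,0,0,0,0,0,0],[0.5,0,0,0,0,0,0],[0.5,0,0,0,0,0,0]]]' 30; python3 -c "
from h import *
o=manip.get_obs();print(o['position'],o['joint_pos'],o['ft_force'])"
```

```text
clock: 3.65
position: [0.58, 0.1221, 0.1268]
ee_rot: [0.672, 0.736, -0.054, 0.057]
ft_force: [-9.3, -2.8, 3.3]
grip_width: 0.137
grasp_force: 35.7
[0.57997406 0.12206922 0.12684693] [ 0.18183041  0.45798519 -0.70544852  1.62429338  0.45965175  1.25943567
 -0.55466948] [-9.26254252 -2.7677231   3.34956035]
```

```bash
python3 -m crank '[[[0.5,-0.13,0.29,1.01,-4,-0.37,0],[0.5,-0.03,0.36,0.99,-4,-0.37,0],[0.5,-0.04,0.43,0.96,-4,-0.37,0],[0.5,-0.05,0.5,0.93,-4,-0.37,0],[0.5,-0.05,0.56,0.89,-4,-0.37,0],[0.5,-0.06,0.62,0.85,-4,-0.37,0],[0.5,-0.06,0.68,0.8,-4,-0.37,0],[0.5,-0.07,0.73,0.75,-4,-0.37,0],[0.5,0,0,0,0,0,0]]]'; python3 -c "
from h import *
o=manip.get_obs();print(o['position'],o['joint_pos'],o['ft_force'],o['torque'])"
```

```text
clock: 4.78
position: [0.5758, 0.1651, 0.1992]
ee_rot: [0.631, 0.691, -0.238, 0.26]
ft_force: [-6.1, -2.5, 2.1]
grip_width: 0.13
grasp_force: 35.4
[0.5758218  0.16506022 0.19922071] [-0.26920841  0.60052839 -0.59226218  1.41431738  0.82745485  1.76773472
 -0.83989127] [-6.07004223 -2.53029335  2.14198496] [-0.13942579  0.83403366 -0.72765935]
```

```bash
python3 -m crank '[[[0.5,-0.07,0.78,0.7,-4,-0.37,0],[0.5,-0.08,0.83,0.64,-4,-0.37,0],[0.5,-0.08,0.87,0.58,-4,-0.37,0],[0.5,-0.08,0.91,0.52,-4,-0.37,0],[0.5,0,0,0,0,0,0]]]'; python3 -c "
from h import *
o=manip.get_obs();print(o['position'],o['joint_pos'],o['ft_force'],o['torque'])
print(np.rad2deg(np.arccos(-R.from_quat(o['ee_rot']).as_matrix()[2,2])))"
```

```text
clock: 5.4
position: [0.5725, 0.1994, 0.2231]
ee_rot: [0.591, 0.648, -0.323, 0.354]
ft_force: [-7.3, -0.9, 1.6]
grip_width: 0.131
grasp_force: 35.5
[0.57254162 0.19941756 0.22312144] [-0.47264359  0.73764158 -0.50519559  1.28436008  0.97098649  2.00889567
 -0.87470307] [-7.28136447 -0.85101053  1.56118005] [ 0.43036044  0.7085279  -0.97643399]
57.2893505434952
```

```bash
python3 -m crank '[[[0.5,-0.05,0.58,0.17,0,0,0],[0.5,-0.05,0.58,0.17,0,0,0],[0.5,-0.05,0.58,0.16,0,0,0],[0.5,-0.05,0.58,0.16,0,0,0],[0.5,0,0,0,0,0,0]]]'; python3 -c "
from h import *
o=manip.get_obs();print(o['position'],o['joint_pos'],o['ft_force'],o['torque'])
print(np.rad2deg(np.arccos(-R.from_quat(o['ee_rot']).as_matrix()[2,2])))"
```

```text
clock: 6.02
position: [0.5704, 0.2218, 0.2293]
ee_rot: [0.592, 0.649, -0.323, 0.353]
ft_force: [-6.1, -0.8, -1.6]
grip_width: 0.132
grasp_force: 34.7
[0.57044335 0.22182028 0.22934848] [-0.53035386  0.75127797 -0.46335297  1.23312917  0.94719989  2.02779782
 -0.86262183] [-6.11538848 -0.81420137 -1.57910295] [ 0.80280502  0.80601342 -1.13064025]
57.16614241332519
```

```bash
python3 -m crank '[[[0.5,-0.05,0.59,0.1,0,0,0],[0.5,-0.05,0.59,0.09,0,0,0],[0.5,-0.05,0.59,0.07,0,0,0],[0.5,-0.06,0.59,0.04,0,0,0],[0.5,-0.06,0.57,0.02,0,0,0],[0.5,0,0,0,0,0,0],[0.5,0,0,0,0,0,0]]]'; python3 - <<'E'
from h import *
o=manip.get_obs();print(o['position'],o['joint_pos'],o['ft_force'],o['torque'])
M=R.from_quat(o['ee_rot']).as_matrix();G=o['position']-.0187*M[:,2];q=inrig(G);print('grasp rig',q,'theta',np.rad2deg(np.arctan2(q[2]-.089,.218-q[0])-np.arctan2(.033,.150)))
print('back dir',-M[:,2])
E
```

```text
clock: 6.9
position: [0.5677, 0.2512, 0.2324]
ee_rot: [0.592, 0.649, -0.323, 0.353]
ft_force: [-5.4, -1.0, -2.8]
grip_width: 0.135
grasp_force: 34.1
[0.56765973 0.25116069 0.23238817] [-0.61774418  0.77395862 -0.38390291  1.16732439  0.90605386  2.04079661
 -0.84520074] [-5.43017077 -0.95214954 -2.78634664] [ 0.93973393  0.8369609  -1.13308929]
grasp rig [0.21815838 0.00130899 0.24253467] theta 77.65168695025643
back dir [-0.07564425  0.83658221  0.54259391]
```

```bash
python3 -m crank '[[[5,0,0,0,0,0,0],[7,0,0,0,0,0,0],[7,0,0,0,0,0,0],[7,0,0,0,0,0,0],[7,-0.15,1.67,1.08,0,0,0],[7,-0.23,2.5,1.62,0,0,0],[7,-0.23,2.5,1.62,0,0,0],[7,-0.23,2.5,1.62,0,0,0],[7,0,0,2,4,0.37,0],[7,0,0,3,8,0.74,0],[7,0,0,3,8,0.74,0],[7,0,0,3,8,0.74,0],[7,0,0,0,8,0.74,0],[7,0,0,0,8,0.74,0]]]'; python3 - <<'E'
from h import *
p,d=grab('top');W=inrig(pts('top',d)); cv2.imwrite('pics/top1.png',cv2.resize(p[80:300,150:450,::-1],None,fx=2.5,fy=2.5))
m=(abs(W[...,1])<.055)&(W[...,0]>.05)&(W[...,0]<.24)&(W[...,2]>.11)&(W[...,2]<.26)
q=W[m];print(len(q),np.percentile(q,[2,50,98],axis=0))
q=q[np.argsort(q[:,2])];print(np.round(q[::max(1,len(q)//12)],3))
o=manip.get_obs();print(o['position'],o['ee_rot'],o['joint_pos'])
E
```

```text
clock: 8.65
position: [0.5608, 0.3395, 0.4007]
ee_rot: [0.67, 0.734, -0.075, 0.082]
ft_force: [0.2, -0.1, 0.6]
grip_width: 0.819
grasp_force: 0.0
326 [[ 0.17868413 -0.05155636  0.12046369]
 [ 0.19427366  0.00397839  0.24164916]
 [ 0.21985597  0.05244957  0.25500587]]
[[ 0.217  0.024  0.113]
 [ 0.211 -0.002  0.14 ]
 [ 0.205  0.01   0.169]
 [ 0.199 -0.021  0.192]
 [ 0.193 -0.017  0.211]
 [ 0.189  0.03   0.231]
 [ 0.222  0.006  0.242]
 [ 0.186  0.019  0.245]
 [ 0.179  0.037  0.248]
 [ 0.209  0.001  0.25 ]
 [ 0.183 -0.01   0.252]
 [ 0.181  0.035  0.253]
 [ 0.183  0.03   0.257]]
[0.56251991 0.33613014 0.40331393] [ 0.67288534  0.7318716  -0.07160481  0.08038679] [-0.81836201  0.47636412  0.20495739  0.9396045   0.09573446  1.84300772
 -0.52587448]
```

View pics/top1.png

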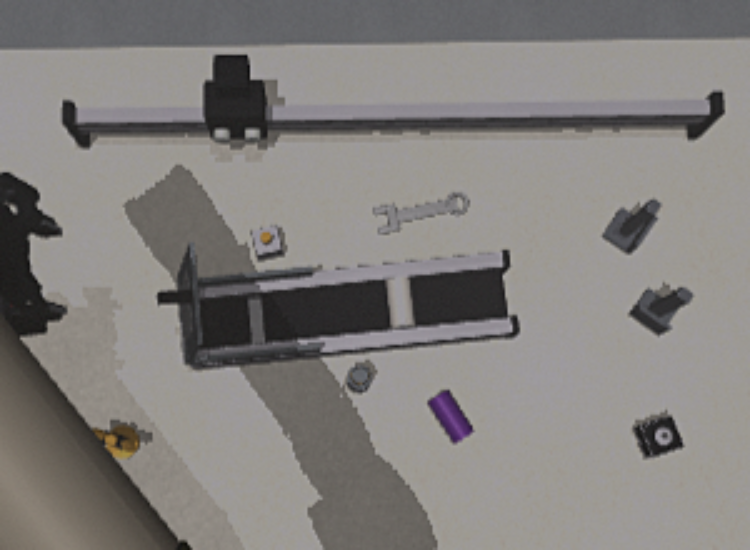

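Top view: lid stands up (fit ≈77°), slot shows at crop (255,320), roller undisturbed at (400,300), paddle A at (655,308). Next, over to paddle A.

```bash
python3 -m crank '[[[8.5,0.13,-5.66,0,1,0.09,0],[8.5,0.13,-5.66,0,1,0.09,0],[8.5,0.13,-5.66,0,1,0.09,0],[8.5,0.13,-5.66,-0.4,1,0.09,0],[8.5,0.13,-5.66,-0.4,1,0.09,0],[8.5,0.13,-5.66,-0.4,1,0.09,0],[8.5,0.13,-5.66,-0.4,1,0.09,0],[8.5,0.13,-5.66,-0.4,1,0.09,0],[8.5,0.13,-5.66,-0.4,1,0.09,0],[8.5,0.13,-5.66,-0.4,1,0.09,0],[8.5,0.13,-5.66,-0.4,1,0.09,0],[8.5,0.13,-5.66,-0.4,1,0.09,0],[8.5,0.13,-5.66,-0.4,0.7,0.06,0],[8.5,0,0,0,0,0,0],[8.5,0,0,0,0,0,0]]]'; python3 - <<'E'
from h import *
p,d,W,o=wpts(); print(o['position'],o['ee_rot'],o['joint_pos'])
np.save('/tmp/W.npy',W)
cv2.imwrite('pics/w2.png',p[...,::-1])
z=W[...,2]
N=(abs(W[...,0]-.6)<.2)&(abs(W[...,1]+.33)<.15)&(d>0)
for nm,a,b in(('foot',.004,.014),('blade',.036,.05),('top',.115,.135)):
    print(nm); comps(W,N&(z>a)&(z<b),40)
E
```

```text
clock: 10.58
position: [0.578, -0.3961, 0.3592]
ee_rot: [0.674, 0.739, -0.003, 0.001]
ft_force: [-0.3, 0.8, -0.8]
grip_width: 0.996
grasp_force: 0.0
[ 0.5779656  -0.39612302  0.3591776 ] [ 6.74052460e-01  7.38677012e-01 -3.03938083e-03  5.61454181e-04] [ 0.2104205   0.52853835  0.56805155  1.00647149 -0.27007197  1.67288164
  0.77708586]
foot
  px 337 372 94 131 (array([ 696.3, -320. ]), array([43.5, 47.8]), 53.8, 'z', array([ 6.8,  8.4, 10.3]), 430)
  px 184 194 96 124 (array([ 437.7, -335.2]), array([ 3.7, 41.3]), 14.9, 'z', array([ 4.7,  9.5, 13.9]), 59)
  px 268 305 112 150 (array([ 588.2, -353.5]), array([48.1, 36.8]), 52.6, 'z', array([7.2, 8.6, 9.9]), 486)
blade
  px 156 188 95 131 (array([ 417.9, -341.1]), array([42.8, 42.2]), 18.5, 'z', array([39. , 41. , 43.6]), 837)
  px 263 287 108 136 (array([ 570.2, -339.6]), array([47.8,  5.9]), 52.6, 'z', array([44.3, 45.7, 47.1]), 151)
  px 342 368 114 139 (array([ 685.6, -335.1]), array([ 6.2, 47.9]), 54.0, 'z', array([38.6, 45.4, 46.8]), 176)
top
  px 372 392 109 127 (array([ 696.5, -320. ]), array([13.6, 18.6]), 53.5, 'z', array([116.5, 125.2, 126.6]), 234)
  px 278 295 127 145 (array([ 585.2, -351.2]), array([17.7, 14. ]), 51.5, 'z', array([123.8, 125.7, 126.8]), 188)
```

View pics/w2.png

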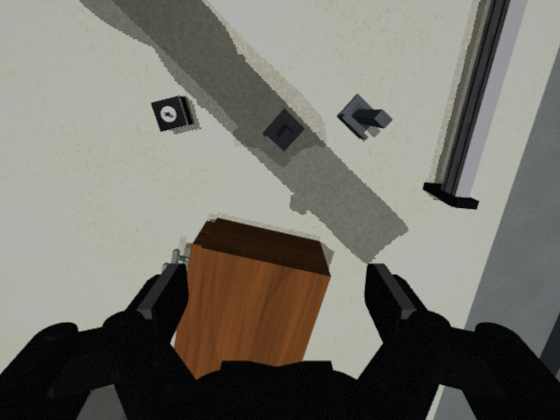

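Wrist view: motor (172,112), paddle A at (285,130) in shadow, paddle B (360,117), wooden cabinet from (200,220) down. Paddle A: stem at (585.2,-351.2), +x facing 142.5°. I'll check the cabinet clearance before descending.

```bash
python3 - <<'E'
from h import *
W=np.load('/tmp/W.npy')
for u,v in((205,225),(260,225),(325,240),(195,250),(260,245),(328,272),(260,300)): print(u,v,np.round(W[v,u],3))
o=manip.get_obs();print((np.array([.5852,-.3512,.086])-o['position'])*100)
M=R.from_quat(o['ee_rot']).as_matrix();print(M)
E
```

```text
205 225 [ 0.472 -0.509  0.04 ]
260 225 [ 0.559 -0.518 -0.002]
325 240 [ 0.676 -0.535  0.   ]
195 250 [ 0.474 -0.519  0.109]
260 245 [ 0.564 -0.52   0.074]
328 272 [ 0.664 -0.536  0.111]
260 300 [ 0.571 -0.584  0.122]
[  0.67846904   4.40488515 -27.37349779]
[[-0.0926865   0.99569304 -0.00213967]
 [ 0.99568314  0.09267451 -0.00514969]
 [-0.00492922 -0.00260774 -0.99998445]]
```

```bash
python3 -m crank '[[[8.5,0.14,0.88,-1,0.05,-0.05,9.45],[8.5,0.14,0.88,-1,0.05,-0.05,9.45],[8.5,0.14,0.88,-1,0.05,-0.05,9.45],[8.5,0.13,0.88,-1,0.05,-0.05,9.45],[8.5,0.13,0.88,-4,0,0,9.45],[8,0,0,-5,0,0,0],[6,0,0,-5,0,0,0],[5,0,0,-5,0,0,0],[5,0,0,-4.4,0,0,0],[5,0,0,0,0,0,0]]]'; python3 -c "
from h import *
o=manip.get_obs();print(o['position'],R.from_quat(o['ee_rot']).as_matrix(),o['joint_pos'],o['ft_force'])"
```

```text
clock: 11.88
position: [0.5836, -0.3493, 0.083]
ee_rot: [0.32, 0.947, 0.001, -0.001]
ft_force: [1.1, -0.8, 0.6]
grip_width: 0.585
grasp_force: 0.0
[ 0.58357099 -0.34934687  0.08304935] [[-7.94747633e-01  6.06939420e-01 -8.60285896e-04]
 [ 6.06935461e-01  7.94746351e-01  2.75389257e-03]
 [ 2.35515504e-03  1.66651159e-03 -9.99995838e-01]] [ 0.21396742  0.58045727  0.36522575  1.47755843 -0.22087384  1.12621329
  1.53873494] [ 1.1472739  -0.76758671  0.59463808]
```

```bash
python3 -m crank '[[[5,0.15,-0.18,0,0,0,0],[1,0,0,0,0,0,0],[1,0,0,0,0,0,0],[1,0,0,0,0,0,0],[1,0,0,0,0,0,0],[1,0,0,2,0,0,0],[1,0,0,4,0,0,0],[1,0,0,4,0,0,0],[1,0,0,0,0,0,0]]]' 60; python3 -c "
from h import *
o=manip.get_obs();print(o['position'],R.from_quat(o['ee_rot']).as_matrix(),o['joint_pos'],o['ft_force'])"
```

```text
clock: 13.0
position: [0.5873, -0.3558, 0.191]
ee_rot: [0.322, 0.947, -0.0, 0.005]
ft_force: [0.0, -0.6, -1.7]
grip_width: 0.204
grasp_force: 58.6
[ 0.58734678 -0.35576155  0.19096324] [[-0.79255452  0.6097128   0.01037409]
 [ 0.60971184  0.79261489 -0.00362117]
 [-0.01043053  0.00345523 -0.99993963]] [ 0.20655743  0.49864803  0.39266631  1.36159485 -0.1931447   1.3077085
  1.51930658] [ 0.03430749 -0.55507784 -1.70179134]
```

```bash
python3 -m crank '[[[1,0.2,4.68,0,0,0,-7.88],[1,0.2,4.68,0,0,0,-7.88],[1,0.2,4.68,0,0,0,-7.88],[1,0.2,4.68,0,0,0,-7.88],[1,0.2,4.68,0,0,0,-7.88],[1,0.2,4.68,0,0,0,-7.88],[1,0,0,0,0,0,0],[1,0,0,0,0,0,0]]]'; python3 - <<'E'
from h import *
p,d,W,o=wpts(); print(o['position'],R.from_quat(o['ee_rot']).as_matrix(),o['joint_pos'][5:],o['ft_force'])
np.save('/tmp/W.npy',W)
cv2.imwrite('pics/w3.png',p[...,::-1])
p,d=grab('scene'); 
cv2.imwrite('pics/s3.png',cv2.resize(p[100:280,100:340,::-1],None,fx=3,fy=3))
E
```

```text
clock: 14.0
position: [0.5977, -0.0742, 0.1857]
ee_rot: [0.674, 0.739, -0.001, 0.002]
ft_force: [-0.6, -0.5, -0.7]
grip_width: 0.204
grasp_force: 58.7
[ 0.59766931 -0.07419161  0.18566658] [[-0.0909818   0.99585019  0.00216913]
 [ 0.99584478  0.09098948 -0.00375391]
 [-0.0039357   0.00181858 -0.9999906 ]] [1.23919144 0.24605769] [-0.55762347 -0.46317104 -0.699611  ]
```

View pics/w3.png

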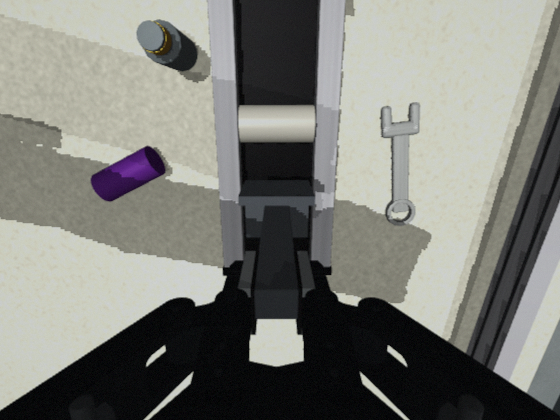

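View pics/s3.png

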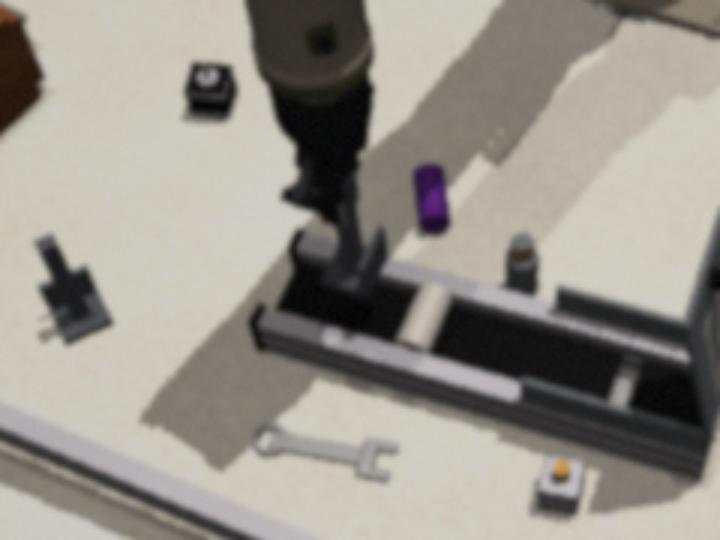

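Wrist view: held paddle is square to the track, with its blade top at (277,188). Roller at (277,123). Next I measure blade top height and position.

```bash
python3 - <<'E'
from h import *
W=inrig(np.load('/tmp/W.npy'));d=np.load('/tmp/wrist.npz')['d']
def s(n,m): q=W[m]*1e3; print(n,len(q),np.round(np.percentile(q,[3,50,97],axis=0),1).tolist(), rect(W[m])[2])
v,u=np.indices(d.shape)
B=(u>236)&(u<318)&(v>172)&(v<206)&(W[...,2]>.1); s('blade',B)
F=(u>240)&(u<314)&(v>206)&(v<240)&(abs(u-277)>22); s('foot',F&(W[...,2]>.06))
Rr=(u>236)&(u<318)&(v>100)&(v<145)&(W[...,2]>.058); s('roller',Rr)
o=manip.get_obs();print('tcp rig',inrig(o['position'])*1e3)
for n in('roller',):
    q=W[Rr]; print(cv2.fitLine((q[:,:2]*1e3).astype(np.float32),cv2.DIST_HUBER,0,.01,.01).ravel())
q=W[B&(W[...,2]>.14)]; print(len(q),cv2.minAreaRect((q[:,:2]*1e3).astype(np.float32)),np.median(q[:,2]))
E
```

```text
blade 1878 [[-104.4, -21.9, 102.4], [-98.4, 0.5, 136.3], [-98.0, 23.1, 144.9]] 89.8
foot 525 [[-141.0, -23.1, 105.8], [-129.1, 17.8, 107.0], [-117.7, 24.1, 108.2]] 89.7
roller 2085 [[-70.2, -29.8, 58.3], [-59.2, 0.2, 61.6], [-48.9, 30.2, 63.6]] 89.7
tcp rig [-125.37510317    1.57769413  185.74298482]
[ 1.5903268e-03  9.9999875e-01 -5.9272812e+01  1.8459235e-01]
827 ((-74.79106140136719, 1.1546897888183594), (58.905303955078125, 47.79719924926758), 1.0822670459747314) 0.1438849746129727
```

```bash
python3 -m crank '[[[1,0.05,0.05,-1.6,0,0,0],[1,0.05,0,-1.6,0,0,0],[1,0,0,-1.5,0,0,0],[1,0,0,-1.5,0,0,0],[1,0,0,0,0,0,0],[1,-0.04,0.4,0,0,0,0],[1,-0.04,0.4,0,0,0,0],[1,-0.04,0.4,0,0,0,0],[1,-0.04,0.4,0,0,0,0],[1,-0.04,0.4,0,0,0,0],[1,-0.04,0.4,0,0,0,0],[1,-0.04,0.4,0,0,0,0],[1,-0.04,0.4,0,0,0,0],[1,-0.04,0.4,0,0,0,0],[1,-0.04,0.4,0,0,0,0],[1,-0.04,0.4,0,0,0,0],[1,-0.04,0.4,0,0,0,0]]]'; cat > m.py <<'E'
from h import *
p,d,W,o=wpts(); W=inrig(W); v,u=np.indices(d.shape)
print('tcp rig',np.round(inrig(o['position'])*1e3,1),'clk',o['clock'],'F',np.round(o['ft_force'],1))
def s(n,m):
    q=W[m]*1e3
    if len(q): print(n,len(q),np.round(np.percentile(q,[3,50,97],axis=0),1).tolist())
w=(p.min(-1)>120)&(abs(W[...,1])<.0335)&(W[...,2]>.054)&(W[...,2]<.07)&(W[...,0]>-.1)&(W[...,0]<.2); s('roller',w)
s('blade',(abs(u-277)<45)&(v>165)&(v<206)&(W[...,2]>.06)&(W[...,2]<.1))
E
python3 m.py
```

```text
clock: 16.23
position: [0.5942, -0.0248, 0.1237]
ee_rot: [0.674, 0.738, -0.0, 0.002]
ft_force: [-0.2, -0.4, -0.6]
grip_width: 0.202
grasp_force: 58.6
tcp rig [-74.8   0.5 123.7] clk 16.225 F [-0.2 -0.4 -0.6]
roller 3771 [[-44.5, -29.5, 55.1], [-30.4, 0.6, 61.0], [-19.2, 30.5, 63.4]]
blade 2305 [[-54.0, -26.2, 60.4], [-48.6, -0.0, 66.7], [-33.7, 24.9, 82.9]]
```

```bash
python3 -m crank '[[[1,-0.05,0.55,0,0,0,0],[1,-0.05,0.55,0,0,0,0],[1,-0.05,0.55,0,0,0,0],[1,-0.05,0.55,0,0,0,0],[1,-0.05,0.55,0,0,0,0],[1,-0.05,0.55,0,0,0,0],[1,-0.05,0.55,0,0,0,0],[1,-0.05,0.55,0,0,0,0],[1,-0.05,0.55,0,0,0,0],[1,-0.05,0.55,0,0,0,0],[1,-0.05,0.55,0,0,0,0],[1,-0.05,0.55,0,0,0,0],[1,-0.05,0.55,0,0,0,0],[1,-0.05,0.55,0,0,0,0],[1,-0.05,0.55,0,0,0,0],[1,-0.05,0.55,0,0,0,0],[1,-0.05,0.55,0,0,0,0]]]'; python3 m.py
```

```text
clock: 18.4
position: [0.5857, 0.0688, 0.1237]
ee_rot: [0.674, 0.738, -0.0, 0.002]
ft_force: [0.1, 0.0, -0.5]
grip_width: 0.202
grasp_force: 58.7
tcp rig [ 19.2   0.3 123.7] clk 18.4 F [ 0.1  0.  -0.5]
roller 3806 [[49.2, -29.6, 55.1], [63.3, 0.4, 61.1], [74.7, 30.5, 63.4]]
blade 2332 [[39.9, -26.3, 60.4], [45.4, -0.2, 66.5], [60.2, 24.8, 82.9]]
```

```bash
python3 -m crank '[[[1,-0.04,0.42,0,0,0,0],[1,-0.04,0.42,0,0,0,0],[1,-0.04,0.42,0,0,0,0],[1,-0.04,0.42,0,0,0,0],[1,-0.04,0.42,0,0,0,0],[1,-0.04,0.42,0,0,0,0],[1,-0.04,0.42,0,0,0,0],[1,-0.04,0.42,0,0,0,0],[1,-0.04,0.42,0,0,0,0],[1,-0.04,0.42,0,0,0,0],[1,-0.04,0.42,0,0,0,0],[1,-0.04,0.42,0,0,0,0],[1,-0.04,0.42,0,0,0,0]]]'; python3 m.py
```

```text
clock: 20.08
position: [0.5805, 0.1233, 0.1237]
ee_rot: [0.674, 0.738, -0.0, 0.002]
ft_force: [0.2, -0.7, -0.6]
grip_width: 0.204
grasp_force: 58.7
tcp rig [ 74.    0.4 123.7] clk 20.075 F [ 0.2 -0.7 -0.6]
roller 3838 [[103.5, -29.6, 55.0], [117.9, 0.6, 61.0], [129.5, 30.5, 63.4]]
blade 2339 [[94.5, -26.5, 60.4], [100.1, -0.1, 67.0], [115.1, 25.0, 82.8]]
```

Roller axis is at about 117; it tips at about 121.

```bash
python3 -m crank '[[[1,-0.03,0.3,0,0,0,0],[1,-0.03,0.3,0,0,0,0],[1,-0.02,0.2,0,0,0,0],[1,0,0,0,0,0,0],[1,0,0,0,0,0,0],[1,0,0,0,0,0,0]]]'; python3 m.py
```

```text
clock: 20.88
position: [0.5797, 0.1309, 0.1237]
ee_rot: [0.675, 0.738, -0.0, 0.002]
ft_force: [0.5, -0.4, -1.1]
grip_width: 0.206
grasp_force: 58.7
tcp rig [ 81.6   0.4 123.7] clk 20.875 F [ 0.5 -0.4 -1.1]
roller 3338 [[118.7, -29.6, 54.5], [131.0, 0.6, 58.6], [141.5, 30.5, 60.6]]
blade 1364 [[101.8, -23.1, 61.4], [107.3, -0.0, 81.1], [107.9, 22.0, 83.1]]
```

```bash
python3 -m crank '[[[1,0.1,-1,0,0,0,0],[1,0.2,-2,0,0,0,0],[1,0.2,-2,0,0,0,0],[1,0,0,4,0,0,0],[1,0,0,6,0,0,0],[1,0,-4,0,0,0,0],[1,0,-5,0,0,0,0],[1,0,-5,0,0,0,0],[1,0,-5,0,0,0,0],[1,0,-5,0,0,0,0],[1,0,-5,0,0,0,0],[1,0,-4,0,0,0,0],[1,0,-2,0,0,0,0],[1,0,0,-4,0,0,0],[1,0,0,-4,0,0,0],[1,0,0,-3,0,0,0],[1,0,0,-1.5,0,0,0],[1,0,0,0,0,0,0],[1,0,0,0,0,0,0]]]'; python3 - <<'E'
from h import *
p,d,W,o=wpts(); v,u=np.indices(d.shape)
print(o['position'],o['clock'],o['ft_force'],R.from_quat(o['ee_rot']).as_matrix()[:,2])
F=(u>240)&(u<314)&(v>206)&(v<240)&(abs(u-277)>22)&(W[...,2]<.06)&(W[...,2]>.004); print('foot top',np.percentile(W[F][:,2],[5,25,50,75,95])*1e3,F.sum())
B=(u<200)&(v>150)&(v<240);print('bench',np.median(W[B][:,2])*1e3)
E
```

```text
clock: 23.3
position: [0.5855, -0.2693, 0.1002]
ee_rot: [0.674, 0.738, 0.0, 0.003]
ft_force: [0.0, -0.7, -0.7]
grip_width: 0.204
grasp_force: 58.8
[ 0.58546355 -0.26929408  0.10015175] 23.3 [ 0.00732811 -0.67772862 -0.72454978] [ 0.00455218 -0.00382993 -0.9999823 ]
foot top [20.40093027 20.98957294 21.42757653 21.86440327 22.41946242] 521
bench 0.8834840874817618
```

```bash
python3 -m crank '[[[1,0,0,-0.5,0,0,0],[1,0,0,-0.5,0,0,0],[1,0,0,-0.15,0,0,0],[1,0,0,0,0,0,0],[1,0,0,0,0,0,0]]]'
```

```text
clock: 23.98
position: [0.5848, -0.269, 0.0876]
ee_rot: [0.674, 0.738, -0.0, 0.002]
ft_force: [-0.9, 1.1, 5.4]
grip_width: 0.205
grasp_force: 59.6
```

```bash
python3 -m crank '[[[2.5,0,0,0,0,0,0],[3.5,0,0,0,0,0,0],[5,0,0,0,0,0,0],[6,0,0,0,0,0,0],[6,0,0,0,0,0,0],[6,0,0,2,0,0,0],[6,0,0,4,0,0,0],[6,0,0,5,0,0,0],[6,0,0,5,0,0,0],[6,0,-3,3,0,0,0],[6,0,-3,3,0,0,0],[6,0,0,0,0,0,0],[6,0,0,0,0,0,0]]]'; python3 - <<'E'
from h import *
p,d,W,o=wpts(); z=W[...,2]
N=(abs(W[...,0]-.585)<.06)&(abs(W[...,1]+.27)<.06)&(d>0)
for nm,a,b in(('foot',.004,.014),('blade',.036,.05),('top',.115,.135)): print(nm); comps(W,N&(z>a)&(z<b),40)
Q=inrig(W); 
w=(p.min(-1)>120)&(abs(Q[...,1])<.0335)&(Q[...,0]>.1)&(Q[...,0]<.16)&(z>.05)&(z<.07)
p,d=grab('top');T=inrig(pts('top',d))
w=(p.min(-1)>100)&(abs(T[...,1])<.03)&(T[...,0]>.09)&(T[...,0]<.17)&(T[...,2]>.045)&(T[...,2]<.075);print('roller',w.sum(),np.percentile(T[w],[5,50,95],axis=0))
m=(abs(T[...,1])<.05)&(T[...,0]>.15)&(T[...,0]<.24)&(T[...,2]>.11)&(T[...,2]<.235)&(T[...,0]<.225);c=np.polyfit(T[m][:,2],T[m][:,0],1);print('lid deg',90+np.rad2deg(np.arctan(c[0])))
cv2.imwrite('pics/top2.png',cv2.resize(p[80:300,150:450,::-1],None,fx=2.5,fy=2.5)); print(o['clock'])
E
```

```text
clock: 25.6
position: [0.5847, -0.3283, 0.3074]
ee_rot: [0.674, 0.738, -0.0, 0.002]
ft_force: [-0.2, 0.2, -0.4]
grip_width: 0.704
grasp_force: 0.0
foot
  px 263 297 107 134 (array([ 585.8, -267.6]), array([47.5, 36.1]), 5.1, 'z', array([ 7.3,  8.7, 10.1]), 697)
blade
  px 262 300 102 106 (array([ 584.3, -246. ]), array([47.5,  4.8]), 5.1, 'z', array([44.2, 45.7, 46.8]), 194)
top
  px 274 290 116 129 (array([ 585.7, -264.5]), array([16.3, 12.9]), 5.0, 'z', array([124.6, 125.6, 127. ]), 237)
roller 152 [[ 0.11847297 -0.02667708  0.04989835]
 [ 0.13033202  0.00204402  0.05585132]
 [ 0.14279066  0.02766108  0.06082775]]
lid deg 77.1553812261107
25.6
```

View pics/top2.png

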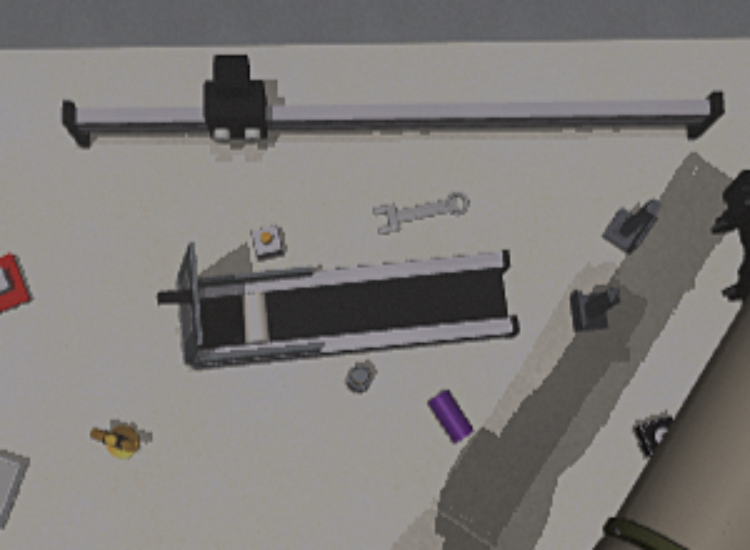

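Top view: roller sits in the slot at (257,312), lid up at 77°, paddle upright at (595,308), bystanders unmoved.

```bash
python3 -c "
from workcell import job
print(job.hand_in())"
```

```text
the job is handed in; nothing more can be done
None
```

I handed the job in at about 26 s: the lid stands by itself at about 77°, the cylinder rests in the slot, the paddle stands upright on the bench clear of the fixture, and the bystanders look undisturbed; no verdict came back.

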